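# Slide the biscuit tins home in their trays

## Task

Put the two flat biscuit tins away in the two wooden trays at the far side of the counter: the long tin broadside in the wide tray, the short tin end first in the narrow one, each pushed in squarely until it rests against the back wall. Their lids are not taped, so slide them flat along the counter and never lift or tip them. Leave the jars and the tub standing where they are.

Things in the scene. Friction and masses are not known exactly. Their poses are not given: they have to be found in the camera images.
- tin_long: The longer of two closed flat biscuit tins in bare metal: 160 x 80 mm, 30 mm high, 0.25 to 0.5 kg, lying flat and loose on the counter. Origin at the centre of its underside; its own y axis runs along the 160 mm length, x along the 80 mm width, z up. Too wide to grip comfortably, slides easily when pushed on a side.
- tin_short: The shorter flat biscuit tin, same bare metal: 105 x 80 mm, 30 mm high, 0.2 to 0.4 kg, lying flat and loose. Origin at the centre of its underside; its own x axis runs along the 105 mm length, y along the 80 mm width, z up.
- tray_long: Fixed wooden compartment for the long tin: side and back walls 20 mm high, 10 mm thick; front open, no sill, the counter is its floor. Inside 168 mm wide, 74 mm deep: the tin goes in broadside (160 mm across the mouth) and sticks out 6 mm when home. Origin: middle of the mouth at counter height; x points into the tray, y across, z up. Left or right of the other tray.
- tray_short: Fixed wooden compartment for the short tin: side and back walls 20 mm high, 10 mm thick; front open, no sill, the counter is its floor. Inside 88 mm wide, 96 mm deep: the tin goes in end first (105 mm pointing in) and sticks out 9 mm when home. Origin: middle of the mouth at counter height; x points into the tray, y across, z up.
- jar_mid: Bystander: round biscuit jar with screw lid, 66 mm in diameter, 115 mm tall, between the two trays, loose. Origin at the centre of its underside.
- jar_left: Bystander: round biscuit jar with screw lid, 66 mm in diameter, 115 mm tall, near the left edge of the working area, loose. Origin at the centre of its underside.
- jar_right: Bystander: round biscuit jar with screw lid, 66 mm in diameter, 115 mm tall, near the right edge of the working area, loose. Origin at the centre of its underside.
- jar_far_left: Bystander: round biscuit jar with screw lid, 66 mm in diameter, 100 mm tall, outside the left tray, loose. Origin at the centre of its underside.
- jar_far_right: Bystander: round biscuit jar with screw lid, 66 mm in diameter, 100 mm tall, outside the right tray, loose. Origin at the centre of its underside.
- round_tub: Bystander: low round tub, 60 mm in diameter, 44 mm high, loose, on the near left of the working area. Origin at the centre of its underside.

How it is judged (in metres and radians):
At the end, for the whole second after the job is handed in: Both tins lie flat and still on the counter in their own trays: long tin centred 34 mm inside its mouth, short tin 43.5 mm inside (against the back wall within 6 mm), within 8 mm sideways and 0.08 rad of square (either way round) (x of tin_long in the frame of tray_long between 0.028 and 0.04 m and y of tin_long in the frame of tray_long between -0.008 and 0.008 m and angle between the x axis of tin_long and the x axis of tray_long, either way round below 0.08 rad and height (world z) of each of tin_long, tin_short below 0.004 m and angle between each of tin_long, tin_short's own z axis and vertical below 0.05 rad and linear speed of each of tin_long, tin_short below 0.02 m/s and x of tin_short in the frame of tray_short between 0.0375 and 0.0495 m and y of tin_short in the frame of tray_short between -0.008 and 0.008 m and angle between the x axis of tin_short and the x axis of tray_short, either way round below 0.08 rad); the robot touches nothing.
It fails at once if a tin is lifted (20 mm) or tipped (0.3 rad) (height (world z) of any of tin_long, tin_short above 0.02 m or angle between any of tin_long, tin_short's own z axis and vertical above 0.3 rad).
It fails at once if a jar or the tub is shifted by more than 25 mm or knocked over (distance of any of jar_mid, jar_left, jar_right, jar_far_left, jar_far_right, round_tub from where it was at the start of the episode above 0.025 m or angle between any of jar_mid, jar_left, jar_right, jar_far_left, jar_far_right, round_tub's own z axis and vertical above 0.3 rad).
It also fails if it takes over 64 s, if anything falls off the work surface, if the arm or the gripper's body presses on something with over 40 N, if the wrist force passes 120 N, or if a joint passes its speed limit or range.

## Robot

A 6-joint arm with a two-finger parallel gripper is mounted at the origin on the work surface. World frame = base frame: x ahead of the robot, y to its left, z up, the work surface at z = 0. Lengths are in mm, angles in rad, forces in N, time in s.
With the tool pointing down it reaches from about 275 to 825 mm from the base axis. Payload 4.9 kg.
Tool frame: the origin (TCP) lies at the very end of the fingers, on their centre line; the grasp point (between the pads) lies 19 mm behind it; z points along the fingers, y is the line along which they close (so a half turn about z gives the same grasp; the last joint's range is limited). The gripper opens to 85 mm and grips with 20 to 120 N. Pads are 22 mm wide; open, the fingers measure 114 mm over their backs; the gripper's body (76 mm by 85 mm) begins 54 mm behind the grasp point. The pads swing forward as they close: fully open they stand 13 mm farther back than shut.
Start: joints at [-1.44, 0.326, -0.193, 1.052, 0, 1.437], TCP at [143.955, -530.844, 231.281] pointing down, gripper open.
Joint ranges: [-2.65, 2.65], [-0.97, 1.79], [-1.3, 1.35], [-1.93, 2.1], [-1.47, 1.37], [-3.14, 3.14]. Speed limits (rad/s): [2.57, 2.57, 3.14, 3.14, 3.14, 3.14].

## Interface

Orientations are given as [roll, pitch, yaw] about the fixed x, y, z axes, in that order (R = Rz(yaw) Ry(pitch) Rx(roll)).
In Python, from bench import bot, solve_ik, imaging gives the robot as it stands. Calls block until the motion is done:
- bot.move_ptp(position, orientation): joint-space move of the TCP to a pose.
- bot.movel(position, rot=None, max_speed=150, threshold=None): straight line of the TCP; rot=None keeps the orientation; max_speed is the mean speed in mm/s. With threshold (N) it stops when the force on the tool has changed by that much, and returns True; else False.
- bot.move_j(angles): joint-space move.
- bot.grip(opening, effort=None): opening from 0.0 (shut) to 1.0 (fully open); effort is the grip in N (None keeps the last); returns when the fingers have stopped.
- bot.dwell(seconds).
- solve_ik(position, orientation): joint angles nearest the present ones, or None.
- bot.get_state(): the state.
- imaging.capture(name): name is "side" or "top"; returns the picture (384x512x3 uint8, blue, green, red); there is no depth.
- imaging.camera_model(name): a dict with "K" (3x3 intrinsics, pixels), "k1" (the pictures are not rectified: a ray, as slopes to the right and down, at radius r is drawn at 1 + k1 r^2 times it, then the intrinsics apply), "position" and "rotation" of the camera in the world. Camera axes: x right, y up, looking along -z (the intrinsics and any distortion apply to the point x, -y, -z); pixel columns grow to the right and rows downward; lengths in mm; the calibration is good to about 2 mm. A picture is of the moment at which its call begins. camera_model takes no time and is no camera call.
A pose or a line that the arm cannot do raises bot.IKError and nothing moves.
- bot.sign_off(): hands the job in; it is judged then, once.
The state is a dict: "t": time; "qpos": joint angles; "joint_velocities": joint speeds; "effort": joint torques, N m; "tcp_pos": TCP position; "orientation": TCP orientation; "contact_force": force on the tool from outside, world axes, zero at the start; "wrist_torque": the same for the moment, N m; "opening": opening from 0.0 (shut) to 1.0 (fully open); "gripper_force": force on a finger pad.
Only numpy, scipy, OpenCV 4.12 (cv2) and the standard library are available. Lean on these libraries where they do the work, as an engineer would, in place of code of your own. Each camera call takes 0.05 s, during which the arm holds its last target. There are 200 camera calls.

## Working session

There is one attempt and no reset: what is moved stays moved. The work goes in short steps, each a Python script; the robot and the scene stay as the last script left them, time stands still between calls to the robot, and variables do not carry over. Pictures are saved under pics/ and viewed, at most 10 in all, crops included, and the job is handed in when it is done.

```bash
ls && mkdir -p pics && python3 - <<'E'
from bench import bot, imaging
import cv2
for n in("top","side"):
    im=imaging.capture(n); cv2.imwrite(f"pics/{n}0.png",im); 
    cv2.imwrite(f"pics/{n}0b.png",cv2.resize(im,(800,600),interpolation=cv2.INTER_CUBIC))
    print(n,imaging.camera_model(n))
print(bot.get_state())
E
```

```text
pics
top {'K': array([[471.11757107,   0.        , 255.28434882],
       [  0.        , 471.11757107, 191.9774714 ],
       [  0.        ,   0.        ,   1.        ]]), 'k1': 0.027454493474238485, 'position': array([ 349.75517358,   20.17362787, 1289.49309037]), 'rotation': array([ 0.15357437, -0.01717728, -1.57191575])}
side {'K': array([[471.56855808,   0.        , 263.04156842],
       [  0.        , 471.56855808, 186.25177075],
       [  0.        ,   0.        ,   1.        ]]), 'k1': -0.19988010776752105, 'position': array([-146.72469595,  768.10539342,  874.51204981]), 'rotation': array([ 0.87578985,  0.01115012, -2.42569209])}
{'t': 0.1, 'qpos': array([-1.44021141e+00,  3.26857780e-01, -1.93481670e-01,  1.05200800e+00,
       -1.37033629e-05,  1.43664311e+00]), 'joint_velocities': array([ 0.00126324,  0.00015923,  0.00294981,  0.00112663, -0.00029579,
        0.00079425]), 'effort': array([ 5.39507528e-04, -4.44239187e+01,  2.63038015e+01,  7.93800893e-03,
       -1.50594697e-04, -2.88294487e-06]), 'tcp_pos': array([ 143.8742561 , -530.30704637,  230.58750837]), 'orientation': array([-3.14005364e+00, -1.93883995e-04,  2.64737999e-01]), 'contact_force': array([ 0.32223182,  0.09171916, -0.16955595]), 'wrist_torque': array([ 0.01886738,  0.02617366, -0.0453288 ]), 'gripper_force': 0.0, 'opening': 1.0003039992012928}
```

View pics/top0b.png

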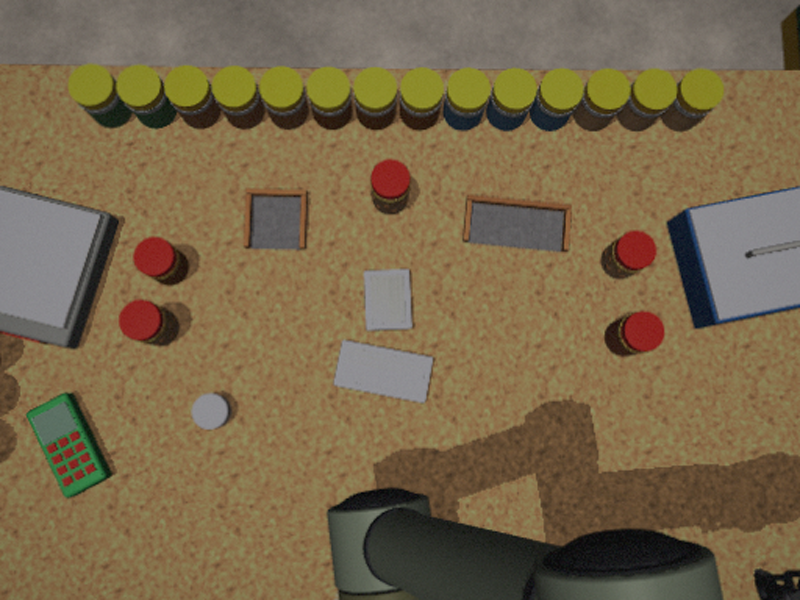

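View pics/side0b.png

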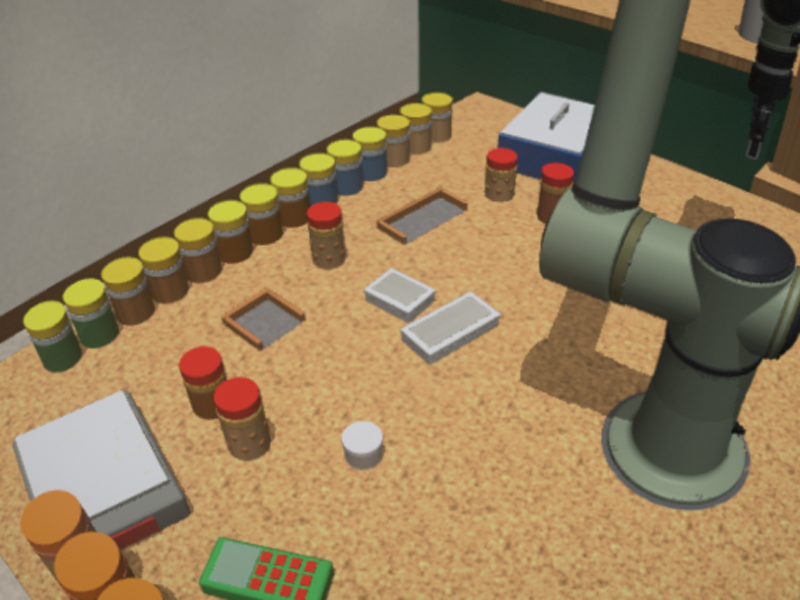

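The top view (800x600) shows the narrow tray at about (276,219) and the wide tray at (517,223). The short tin is at (388,299) and the long tin at (384,371), with the jars and tub around them. I'll enlarge the area to read corners.

```bash
cat > h.py <<'E'
import numpy as np, cv2
from scipy.spatial.transform import Rotation as R
from bench import bot, solve_ik, imaging
def ray(n,uv):
    m=imaging.camera_model(n)
    d=cv2.undistortPoints(np.array(uv,float).reshape(-1,1,2),m["K"],np.array([m["k1"],0,0,0,0.])).reshape(-1,2)
    c=np.c_[d[:,0],-d[:,1],-np.ones(len(d))]
    return m["position"],R.from_euler("xyz",m["rotation"]).apply(c)
def w(n,uv,z):
    p,d=ray(n,uv); return (p+d*((z-p[2])/d[:,2])[:,None])[:,:2]
def crop(im,x,y,wd,s,name):
    h=int(wd*.72); cv2.imwrite(name,cv2.resize(im[y:y+h,x:x+wd],None,fx=s,fy=s,interpolation=cv2.INTER_CUBIC))
E
python3 - <<'E'
from h import *
im=cv2.imread("pics/top0.png")
a=cv2.resize(im[115:165,145:205],None,fx=6.6,fy=6.6,interpolation=cv2.INTER_CUBIC)
a=a[:, :396]
b=cv2.resize(im[115:165,290:370],None,fx=5,fy=5,interpolation=cv2.INTER_CUBIC)
c=cv2.resize(im[165:265,205:285],None,fx=5,fy=5,interpolation=cv2.INTER_CUBIC)
cv2.imwrite("pics/c1.png",cv2.resize(im[115:265,150:370],None,fx=3.6,fy=3.6,interpolation=cv2.INTER_CUBIC))
E
cat /dev/null; python3 -c "
import cv2;print(cv2.imread('pics/c1.png').shape)"
```

```text
(540, 792, 3)
```

View pics/c1.png

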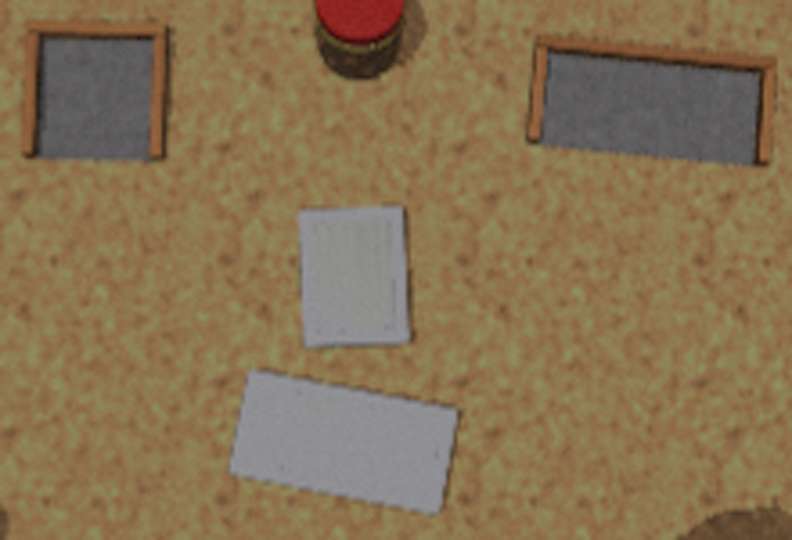

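The crop (3.6x, offset 150,115) has these corners:
- **Short tin:** (299,211), (403,206), (411,342), (304,348).
- **Long tin:** (249,370), (459,408), (439,514), (231,473).
- **Narrow tray, wall tops:** outer back (28,25) and (170,25), front (22,157) and (163,159).
- **Wide tray, wall tops:** outer back (537,38) and (777,60), front (528,140) and (769,164).

```bash
python3 - <<'E'
from h import *
np.set_printoptions(precision=1,suppress=True)
def f(name,c,z,off=(150,115),s=3.6):
    p=w("top",(np.array(c)+.5)/s-.5+np.array(off),z)
    e=np.linalg.norm(np.roll(p,-1,0)-p,axis=1)
    print(name,p.tolist() and p.round(1).tolist(),"edges",e,"ctr",p.mean(0),"ang(edge0)",np.degrees(np.arctan2(*(p[1]-p[0]+p[2]-p[3])[::-1])).round(2))
# BL,BR,FR,FL in image
f("short",[(299,211),(403,206),(411,342),(304,348)],30)
f("long",[(249,370),(459,408),(439,514),(231,473)],30)
f("tS outer",[(28,25),(170,25),(163,159),(22,157)],20)
f("tS inner",[(40,35),(155,37),(151,159),(35,157)],20)
f("tL outer",[(537,38),(777,60),(769,164),(528,140)],20)
f("tL inner",[(548,53),(764,70),(757,163),(539,141)],20)
for n,c,z in [("midj",(390,172),115),("left",(141,317),115),("right",(641,329),115),("fl",(155,255),100),("fr",(635,248),100),("tub",(210,411),44)]:
    print(n,w("top",[(np.array(c)+.5)*.64-.5],z))
E
```

```text
short [[596.2, 59.7], [600.2, -18.9], [496.7, -24.6], [492.1, 55.3]] edges [ 78.7 103.7  80.  104.2] ctr [546.3  17.9] ang(edge0) -86.89
long [[475.6, 96.1], [447.4, -60.1], [369.4, -44.7], [399.5, 108.5]] edges [158.7  79.5 156.1  77.2] ctr [423.  25.] ang(edge0) -100.67
tS outer [[743.6, 269.7], [744.2, 160.5], [638.3, 164.0], [639.5, 271.2]] edges [109.2 106.  107.1 104.1] ctr [691.4 216.4] ang(edge0) -90.15
tS inner [[735.7, 260.3], [734.6, 171.9], [638.3, 173.2], [639.5, 261.3]] edges [88.4 96.3 88.2 96.2] ctr [687.  216.7] ang(edge0) -90.77
tL outer [[735.0, -123.5], [717.9, -309.4], [635.6, -300.3], [654.0, -115.4]] edges [186.6  82.9 185.8  81.4] ctr [ 685.7 -212.1] ang(edge0) -95.48
tL inner [[723.1, -131.9], [709.9, -299.0], [636.3, -291.1], [653.3, -123.9]] edges [167.6  74.  168.1  70.3] ctr [ 680.7 -211.5] ang(edge0) -95.14
midj [[746.7  14.7]]
left [[503.9 411.4]]
right [[ 485.3 -389.4]]
fl [[608.2 399.1]]
fr [[ 622.1 -391.6]]
tub [[355.8 313.2]]
```

```bash
cat >> h.py <<'E'
MS=np.array([638.9,217.3]); YS=np.radians(-.5)   # trays: mouth, yaw
ML=np.array([644.8,-207.6]); YL=np.radians(-5.3)
def tins(im):
    """bright grey blobs -> (centre, long-axis angle deg, size) at z=30"""
    hsv=cv2.cvtColor(im,cv2.COLOR_BGR2HSV)
    m=((hsv[...,1]<50)&(hsv[...,2]>125)).astype(np.uint8)
    m=cv2.morphologyEx(m,cv2.MORPH_OPEN,np.ones((3,3)))
    m=cv2.morphologyEx(m,cv2.MORPH_CLOSE,np.ones((3,3)))
    out=[]
    for c in cv2.findContours(m,cv2.RETR_EXTERNAL,cv2.CHAIN_APPROX_NONE)[0]:
        if cv2.contourArea(c)<300: continue
        p=w("top",c.reshape(-1,2),30)
        (o,s,a)=cv2.minAreaRect(p.astype(np.float32))
        if s[0]<s[1]: s=s[::-1]; a+=90
        if max(s)<200 and o[0]>250 and abs(o[1])<350: out.append((np.round(o,1),round((a+90)%180-90,1),np.round(s,1)))
    return out
def pose(p,z,yaw): return [float(p[0]),float(p[1]),z],[np.pi,0,float(yaw)]
def uv(a): return np.array([np.cos(a),np.sin(a)])
def approach(p,yaw,z=5,hi=70):
    bot.move_ptp(*pose(p,hi,yaw)); bot.movel(pose(p,z,yaw)[0],max_speed=120)
def rel(c,M,Y):
    d=np.array(c)-M; return float(d@uv(Y)),float(d@uv(Y+np.pi/2))
E
python3 - <<'E'
from h import *
for t in tins(cv2.imread("pics/top0.png")): print(t)
for p,y in [((445,139),-100.7),((400,-91),-100.7),((313,-183),-5.3),((640,-207),-5.3),((548,-58),93.1),((535,168),93.1),((447,218),-.5),((630,218),-.5)]:
    y=np.radians(y)
    for a in (y,y+np.pi,y-np.pi):
        q=solve_ik(*pose(p,5,a)); print(p,round(a,2),None if q is None else np.round(q,2))
E
```

```text
(array([356.2, 319.1]), 46.1, array([56.4, 55.8]))
(array([422.2,  26. ]), 78.7, array([158.3,  78.6]))
(array([548.1,  18.8]), 2.6, array([102.7,  78.6]))
(array([1027.1,   21.7]), 87.9, array([179.3, 110. ]))
(445, 139) -1.76 [ 0.14  0.47 -0.68  0.42  0.   -1.24]
(445, 139) 1.38 [ 0.14  0.47 -0.68  0.42  0.    1.9 ]
(445, 139) -4.9 [ 0.14  0.47 -0.68  0.42  0.    1.9 ]
(400, -91) -1.76 [-0.4   0.4  -0.82  0.35  0.   -1.79]
(400, -91) 1.38 [-0.4   0.4  -0.82  0.35  0.    1.35]
(400, -91) -4.9 [-0.4   0.4  -0.82  0.35  0.    1.35]
(313, -183) -0.09 [-0.73  0.34 -0.93  0.3   0.    2.5 ]
(313, -183) 3.05 [-0.73  0.34 -0.93  0.3   0.   -0.64]
(313, -183) -3.23 [-0.73  0.34 -0.93  0.3   0.   -0.64]
(640, -207) -0.09 [-0.42  0.75 -0.09  0.73  0.    2.81]
(640, -207) 3.05 [-0.42  0.75 -0.09  0.73  0.   -0.33]
(640, -207) -3.23 [-0.42  0.75 -0.09  0.73  0.   -0.33]
(548, -58) 1.62 [-0.24  0.58 -0.45  0.54  0.    1.28]
(548, -58) 4.77 [-0.24  0.58 -0.45  0.54  0.   -1.86]
(548, -58) -1.52 [-0.24  0.58 -0.45  0.54  0.   -1.86]
(535, 168) 1.62 [ 0.17  0.59 -0.42  0.55  0.    1.69]
(535, 168) 4.77 [ 0.17  0.59 -0.42  0.55  0.   -1.45]
(535, 168) -1.52 [ 0.17  0.59 -0.42  0.55  0.   -1.45]
(447, 218) -0.01 [ 0.31  0.51 -0.6   0.46  0.   -2.83]
(447, 218) 3.13 [ 0.31  0.51 -0.6   0.46  0.    0.31]
(447, 218) -3.15 [ 0.31  0.51 -0.6   0.46  0.    0.31]
(630, 218) -0.01 [ 0.22  0.74 -0.11  0.72  0.   -2.91]
(630, 218) 3.13 [ 0.22  0.74 -0.11  0.72  0.    0.23]
(630, 218) -3.15 [ 0.22  0.74 -0.11  0.72  0.    0.23]
```

```bash
python3 - <<'E'
from h import *
c=np.array([422.6,25.5]); a=np.radians(-101); u=uv(a)
bot.grip(0.5)
L=210
yaw=a+np.pi
approach(c-u*118,yaw)
s=bot.get_state(); print(s["t"],s["opening"],s["contact_force"])
bot.movel(pose(c+u*(L-80-12),5,yaw)[0],max_speed=110)
s=bot.get_state(); print(s["t"],s["tcp_pos"],s["contact_force"])
im=imaging.capture("side"); cv2.imwrite("pics/s1.png",im)
e=c+u*(L-80-12-25)
bot.movel(pose(e,5,yaw)[0],max_speed=150)
bot.movel(pose(e,70,yaw)[0],max_speed=150)
for t in tins(imaging.capture("top")): print(t)
e2=uv(YL); n=np.array([390,-183.])
im=imaging.capture("top"); cv2.imwrite("pics/t1.png",im); print(bot.get_state()["t"])
E
```

```text
3.95 0.5016211591694894 [ 0.34521443 -0.37708575  0.61212045]
6.2417 [400.06855506 -90.20612489   4.96076361] [0.75446734 2.79629844 1.37580941]
(array([356.2, 319.1]), 46.1, array([56.4, 55.8]))
(array([ 373.7, -222. ]), -11.2, array([77.8, 68.5]))
(array([547. ,  18.6]), 2.8, array([105.1,  78.6]))
(array([1031.3,   24.4]), -89.6, array([193.5, 118.3]))
(array([1036.8, -264.9]), -1.8, array([126. ,  85.7]))
(array([1070.7, -126.7]), -72.9, array([132.1,  92.5]))
7.2917
```

View pics/s1.png

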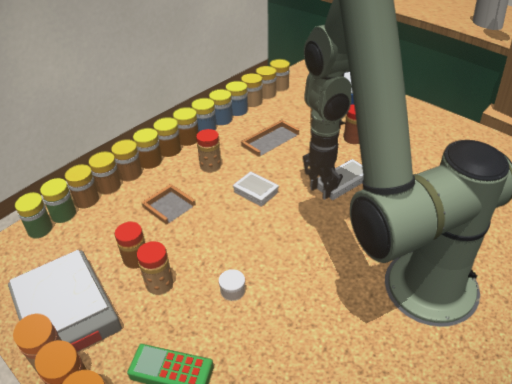

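View pics/t1.png

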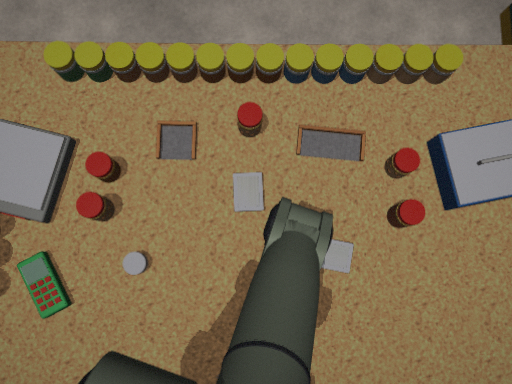

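The side view shows the long tin pushed clear by the fingers, at about (350,178). In the top view its far end is visible at about (340,256) and nothing else has moved. Next I'll push it forward, swinging it square to the tray on the way.

```bash
python3 - <<'E'
from h import *
bot.grip(0.7)
c=np.array([382.4,-177.1]); a=np.radians(-11.2); u=uv(a)
yaw=a+np.pi
p=c-u*75
bot.movel(pose(bot.get_state()["tcp_pos"],100,0)[0],max_speed=150)
bot.move_ptp(*pose(p,100,yaw)); bot.movel(pose(p,5,yaw)[0],max_speed=120)
bot.movel(pose(c-u*40,5,yaw)[0],max_speed=80)
e=uv(YL); t=ML-80*e
bot.movel(*pose(t-e*50,5,YL+np.pi),max_speed=100)
s=bot.get_state(); print(s["t"],s["tcp_pos"],s["contact_force"],s["opening"])
q=t-e*90
bot.movel(pose(q,5,0)[0],max_speed=150); 
bot.movel(pose(q-e*60,130,0)[0],max_speed=150)
im=imaging.capture("top"); cv2.imwrite("pics/t2.png",im)
for x in tins(im): print(x,rel(x[0],ML,YL))
print(bot.get_state()["t"])
crop(im,190,90,200,4,"pics/t2c.png")
E
```

```text
13.0583 [ 515.42538951 -195.59136159    5.02362357] [-0.53550954  0.02474401  0.12882624] 0.6980398255676393
(array([356.2, 319.1]), 46.1, array([56.4, 55.8])) (-336.0177363041743, 497.79004699674175)
(array([546.9,  18.7]), 2.9, array([105.2,  78.9])) (-118.38491189142746, 216.28941868815252)
(array([ 568. , -202.6]), 84.8, array([157.6,  78.4])) (-76.93350975780866, -2.115437624973021)
14.6
```

View pics/t2c.png

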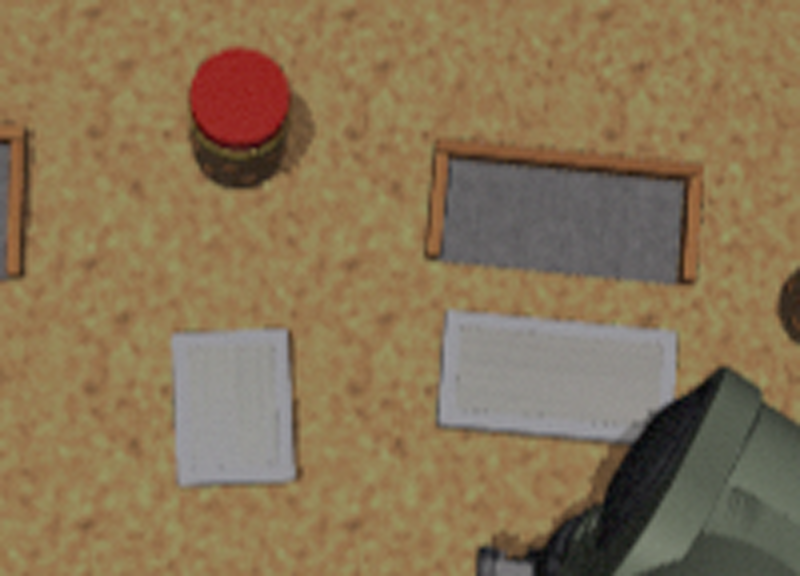

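The crop shows the long tin square in front of the wide tray. Its front corners are at (447,311) and (677,333), and the inner mouth corners of the tray are at (441,257) and (684,281).

```bash
python3 - <<'E'
from h import *
f=lambda c,z: w("top",(np.array(c)+.5)/4-.5+np.array((190,90)),z)
for n,c,z in [("tin",[(447,311),(677,333)],30),("mouth in",[(441,257),(684,281)],20),("mouth out",[(427,256),(697,283)],20),("back out",[(434,140),(703,166)],20),("tin left",[(447,311),(439,426)],30)]:
    p=f(c,z); d=p[1]-p[0]; print(n,p.round(1).tolist(),"mid rel",np.round(rel(p.mean(0),ML,YL),1),np.linalg.norm(d).round(1),np.degrees(np.arctan2(d[1],d[0])).round(1))
E
```

```text
tin [[612.9, -127.7], [597.9, -284.5]] mid rel [-39.4  -2.1] 157.6 -95.5
mouth in [[653.1, -125.3], [636.5, -293.0]] mid rel [ 0.1 -1.6] 168.6 -95.7
mouth out [[653.8, -115.6], [635.1, -302.0]] mid rel [-0.3 -1.2] 187.3 -95.7
back out [[736.7, -121.7], [718.5, -309.1]] mid rel [83.1 -0.1] 188.3 -95.5
tin left [[612.9, -127.7], [533.5, -121.0]] mid rel [-79.   76.3] 79.6 175.2
```

```bash
python3 - <<'E'
from h import *
YL=np.radians(-5.5); e=uv(YL); n=uv(YL+np.pi/2); yaw=YL+np.pi
T=lambda x,y: pose(ML+x*e+y*n,5,yaw)
p,o=T(-150,-1.5)
bot.movel([p[0],p[1],40],o,max_speed=150); bot.movel(p,max_speed=100)
print(bot.movel(T(-60,-0.7)[0],max_speed=90,threshold=20), bot.get_state()["tcp_pos"])
hit=bot.movel(T(-5,-0.7)[0],max_speed=50,threshold=12)
s=bot.get_state(); print(hit,s["t"],rel(s["tcp_pos"][:2],ML,YL),s["contact_force"])
bot.movel(T(-60,-1)[0],max_speed=120); bot.movel([*T(-130,0)[0][:2],140],max_speed=180)
im=imaging.capture("top"); cv2.imwrite("pics/t3.png",im)
for x in tins(im): print(x,rel(x[0],ML,YL),np.round(np.array(rel(x[0],MS,YS)),1))
print(bot.get_state()["t"])
E
```

```text
False [ 585.20006944 -202.55409031    5.03163193]
True 18.0333 (-17.544707443003034, -0.20339378341975478) [-0.07611224 -0.35373559 -0.01985117]
(array([355.6, 318.4]), 2.1, array([57.7, 54.8])) (-338.2834463934259, 495.8598087122872) [-284.2   98.6]
(array([546.9,  18.8]), 2.5, array([105.4,  79. ])) (-119.1487661907255, 215.97440013859935) [ -90.3 -199.3]
(array([ 681.1, -202.9]), 84.4, array([137.9,  78.7])) (35.682406963883615, 8.157562948809868) [  45.9 -419.8]
19.5667
```

The long tin stopped at the expected depth, so it is against the back wall. Next is the short tin, starting with the sideways push.

```bash
python3 - <<'E'
from h import *
c=np.array([546.7,18.6]); a=np.radians(92.9); u=uv(a)
approach(c-u*76,a,hi=60)
bot.movel(pose(c+u*(199.5-50.7),5,a)[0],max_speed=100)
e=c+u*(199.5-90)
bot.movel(pose(e,5,a)[0],max_speed=150)
bot.movel(pose(e-u*60,120,a)[0],max_speed=180)
im=imaging.capture("top"); cv2.imwrite("pics/t4.png",im)
for x in tins(im): print(x,np.round(rel(x[0],MS,YS),1),np.round(rel(x[0],ML,YL),1))
print(bot.get_state()["t"])
o=np.hstack([cv2.resize(im[100:225,135:235],None,fx=4,fy=4,interpolation=cv2.INTER_CUBIC),cv2.resize(im[100:225,285:385],None,fx=4,fy=4,interpolation=cv2.INTER_CUBIC)])
cv2.imwrite("pics/t4c.png",o)
E
```

```text
(array([355.6, 318.4]), 2.1, array([57.7, 54.8])) [-284.2   98.6] [-336.6  497. ]
(array([536.7, 225.5]), 1.3, array([103.5,  64.7])) [-102.3    7.3] [-147.6  421.3]
(array([ 680.3, -212.6]), 84.4, array([157.3,  78.5])) [  45.1 -429.5] [35.8 -1.7]
25.3917
```

View pics/t4c.png

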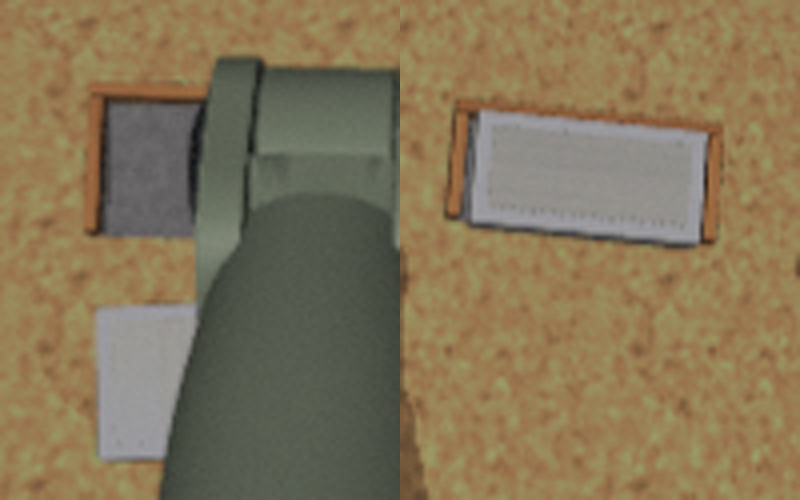

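The long tin is home: on the right of the crop it spans (470,110) to (705,243), flush with the back wall. The short tin is at about (150,385), in line with its tray, so I'll push it forward to just short of the mouth.

```bash
python3 - <<'E'
from h import *
bot.grip(0.5)
c=np.array([536.7,218.1]); a=np.radians(2.3); u=uv(a)
p=c-u*88
bot.move_ptp(*pose(p,70,a+np.pi)); bot.movel(pose(p,5,0)[0],max_speed=120)
bot.movel(pose(c-u*61,5,0)[0],max_speed=80)
e=uv(YS); t=MS-64*e
bot.movel(*pose(t-e*63,5,YS+np.pi),max_speed=60)
s=bot.get_state(); print(s["t"],rel(s["tcp_pos"][:2],MS,YS))
bot.movel(pose(t-e*95,5,0)[0],max_speed=120)
bot.movel(pose(t-e*160,130,0)[0],max_speed=180)
im=imaging.capture("top"); cv2.imwrite("pics/t5.png",im)
for x in tins(im): print(x,np.round(rel(x[0],MS,YS),1))
print(bot.get_state()["t"])
cv2.imwrite("pics/t5c.png",cv2.resize(im[110:210,135:235],None,fx=6,fy=6,interpolation=cv2.INTER_CUBIC))
E
```

```text
28.7917 (-126.49679238124408, -0.02570640598935503)
(array([579.1, 218.2]), -0.5, array([102. ,  79.1])) [-59.8   0.4]
(array([ 680.3, -212.6]), 84.3, array([157.4,  78.2])) [  45.1 -429.5]
30.1917
```

View pics/t5c.png

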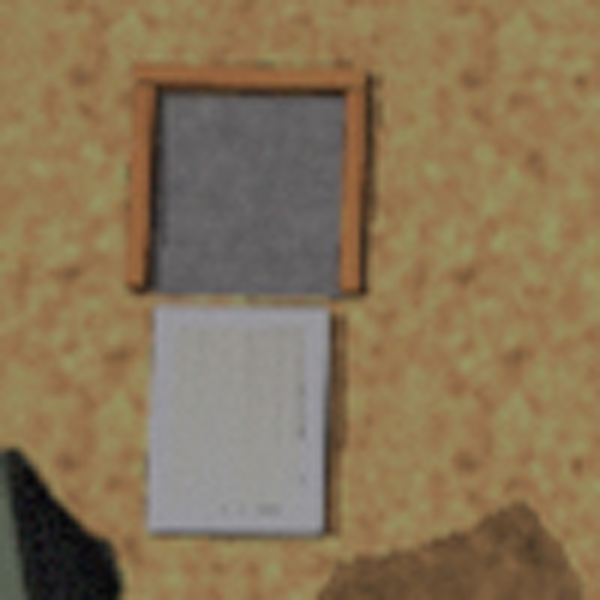

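In this 6x crop the short tin's front corners are at (154,310) and (330,310). The tray's inner mouth corners are at (148,290) and (341,292), and its outer ones at (128,290) and (361,293).

```bash
python3 - <<'E'
from h import *
f=lambda c,z: w("top",(np.array(c)+.5)/6-.5+np.array((135,110)),z)
for n,c,z in [("tin",[(154,310),(330,310)],30),("tin rear",[(149,530),(324,534)],30),("mouth in",[(148,290),(341,292)],20),("mouth out",[(128,290),(361,293)],20),("back out",[(138,70),(369,72)],20),("back in",[(157,90),(347,92)],20)]:
    p=f(c,z); d=p[1]-p[0]; print(n,p.round(1).tolist(),"mid rel",np.round(rel(p.mean(0),MS,YS),1),np.linalg.norm(d).round(1),np.degrees(np.arctan2(d[1],d[0])).round(1))
E
```

```text
tin [[628.9, 256.8], [629.2, 177.3]] mid rel [-9.9 -0.4] 79.5 -89.8
tin rear [[528.2, 256.1], [526.5, 177.9]] mid rel [-111.6   -1.3] 78.2 -91.3
mouth in [[640.5, 261.7], [639.8, 173.7]] mid rel [1.2 0.4] 88.0 -90.4
mouth out [[640.4, 270.7], [639.4, 164.5]] mid rel [1.  0.3] 106.2 -90.6
back out [[744.6, 269.2], [744.2, 162.7]] mid rel [105.5  -0.4] 106.6 -90.2
back in [[735.1, 260.2], [734.6, 172.7]] mid rel [95.9 -0. ] 87.6 -90.3
```

```bash
python3 - <<'E'
from h import *
e=uv(YS); n=uv(YS+np.pi/2); yaw=YS+np.pi
T=lambda x,y,z=5: pose(MS+x*e+y*n,z,yaw)
bot.movel(*T(-150,-.6,30),max_speed=150); bot.movel(T(-150,-.6)[0],max_speed=80)
print(bot.movel(T(-70,.1)[0],max_speed=80,threshold=20))
hit=bot.movel(T(-8,.1)[0],max_speed=50,threshold=12)
s=bot.get_state(); print(hit,s["t"],rel(s["tcp_pos"][:2],MS,YS))
bot.movel(T(-60,0)[0],max_speed=120); bot.movel(T(-200,0,150)[0],max_speed=180)
im=imaging.capture("top"); cv2.imwrite("pics/t6.png",im)
for x in tins(im): print(x,np.round(rel(x[0],MS,YS),1),np.round(rel(x[0],ML,YL),1))
s=bot.get_state(); print(s["t"],s["contact_force"])
cv2.imwrite("pics/t6c.png",cv2.resize(im[75:225,60:285],None,fx=3.5,fy=3.5,interpolation=cv2.INTER_CUBIC))
E
```

```text
False
True 33.75 (-19.863986763013447, -0.0228290752559141)
(array([ 680.3, -212.6]), 84.3, array([157.4,  78.2])) [  45.1 -429.5] [35.8 -1.7]
(array([685.7, 217.1]), -0.8, array([102.2,  77.7])) [46.8  0.2] [  1.5 426.7]
35.5333 [ 0.05292204 -0.45721807 -0.16838752]
```

View pics/t6c.png

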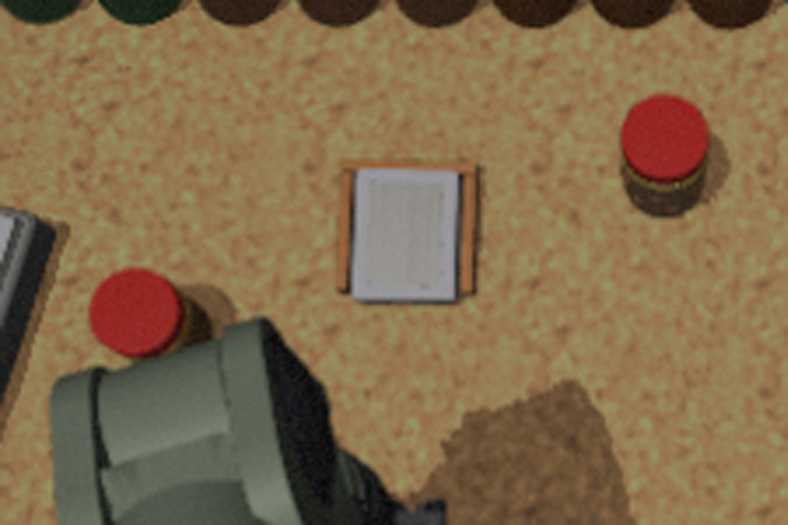

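The short tin sits square against the back wall, spanning (352,168) to (462,300) in the crop. The robot is clear of everything, so I'm handing in.

```bash
python3 -c "
from bench import bot
print(bot.sign_off())"
```

```text
the job is handed in; nothing more can be done
None
```

Both tins were slid flat into their trays, and the last pictures show each square against its back wall; no jar or the tub appeared to move, and the job was handed in after about 36 s of robot time (no verdict was shown).

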